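# Pack the curing tray and push it home

### The job

Lay the two loose aluminium plates flat in the curing unit's tray beside the plate already there, turning them so that all three fit side by side and fill it. Then, with the push stick and not with the gripper itself, push the tray fully home under the low amber guard, keeping the gripper out from under the guard. Finally lay the stick flat on the bench, out of the guard's mouth, and leave all the other things on the bench where they are.

Things in the scene. Friction and masses are not known exactly. Their poses are not given: they have to be found in the camera images.
- unit: Light-curing unit fixed on the green mat (mat top at world z = 2 mm). Origin: underside, below the tray centre at start; own +y (robot's left, within 0.1 rad) is the tray's travel. Grey deck x -72..72, y -90..255, 8 thick. Guard tunnel over y 80..255: cheeks 8 thick, see-through amber roof 60 to 66 above underside, rear wall; white lamp box on top at y 185..255, up to 111.
- guard_mouth (a point): Centre of the sill of the guard's mouth, at deck height: unit x 0, y 80, z 8 mm. Axes as the unit's. The opening is 128 wide and 52 high.
- tray_travel (a joint): Tray travel along unit +y in m: 0 = out in front of the guard (start), 0.175 = home at its stop. About 4 N of friction holds it where it is.
- tray_floor (a point): Centre of the dark steel tray's inner floor; moves with it, axes as the unit's; 16 mm above the bench. Pocket 99 (x) by 135 (y), walls 5 thick, 10 high: 3 by 4 squares of 32 pitch. A seated plate rests on this floor, its top flush with the walls.
- tray: The same dark steel tray; origin as point tray_floor. Its end wall farthest from the guard is where it is pushed: outer face 72.5 mm to -y of the origin; the middle 70 mm of that wall stands 24 above the inner floor.
- plate_large: Large L-plate, already seated in the tray. Aluminium plate 10 thick of 27 mm squares at 32 pitch, joined (outer lengths 27, 59, 91). Black grip fin: 12 thick along own x, 26 along own y, 10 to 38 above underside. Origin: underside below fin. Squares in pitches (x,y): (0,0) with fin, (1,0), (2,0), (0,1), (0,2). Yaw as the unit's, origin at x -32, y -48 mm from tray_floor. 120 g.
- plate_medium: Medium L-plate, loose, flat on the mat. Aluminium plate 10 thick of 27 mm squares at 32 pitch, joined (outer lengths 27, 59, 91). Black grip fin: 12 thick along own x, 26 along own y, 10 to 38 above underside. Origin: underside below fin. Squares in pitches (x,y): (-1,0), (0,0) with fin, (1,0), (1,-1). It fits at the unit's yaw with origin at x 0, y 48 mm from tray_floor. About 90 g.
- plate_small: Small L-plate, loose, flat on the mat. Aluminium plate 10 thick of 27 mm squares at 32 pitch, joined (outer lengths 27, 59, 91). Black grip fin: 12 thick along own x, 26 along own y, 10 to 38 above underside. Origin: underside below fin. Squares in pitches (x,y): (0,0) with fin, (1,0), (0,1). It fits at the unit's yaw with origin at x 0, y -16 mm from tray_floor. About 70 g.
- push_stick: Light wooden push stick lying on the mat, 90 g. Origin: underside, below the centre of its handle. Blade along own x from -25 to 150, 22 wide, 12 high; handle on top 50 long (x -25..25), 14 thick along own y, from 12 to 44 high.
- stick_tip (a point): Centre of the blade's pushing end: stick x = 150, 6 above its underside.
- glue: Bystander (mm): white glue bottle, 32 diameter, 85 tall, standing; origin at the underside. Not to be disturbed.
- tub: Bystander (mm): clear round tub, 52 diameter, 75 tall, standing; origin at the underside. Not to be disturbed.
- battery_box: Bystander (mm): blue box 50 x 110 x 50 tall; origin at the underside. Not to be disturbed.
- screwdriver: Bystander (mm): small screwdriver, 150 long, lying, handle to its -x; origin at the underside. Not to be disturbed.
- tweezers: Bystander (mm): steel tweezers, 125 long, 6 high, lying along own x; origin at the underside. Not to be disturbed.
- hearing_aid: Bystander (mm): small grey hearing aid, about 45 x 20 x 10 high; origin at the underside. Not to be disturbed.
- aid_case: Bystander (mm): black case 60 x 85 x 30 high; origin at the underside. Not to be disturbed.
There are look-alikes about, which are no part of the job. There is more than one size of the push_stick; the job needs the larger.

How it is judged:
By the outcome, as a careful person would: the job done as asked, in the order asked, and still so for the second after the job is handed in, with the robot touching nothing.
It also fails if it takes over 72 s, if anything falls off the work surface, if the arm or the gripper's body presses on something with over 40 N, if the wrist force passes 120 N, or if a joint passes its speed limit or range.

### The arm

A 7-joint arm with a two-finger parallel gripper is mounted at the origin on the work surface. World frame = base frame: x ahead of the robot, y to its left, z up, the work surface at z = 0. Lengths are in m, angles in rad, forces in N, time in s.
With the tool pointing down it reaches from about 0.4 to 0.85 m from the base axis. Payload 4.5 kg.
Tool frame: the origin (TCP) lies on the centre line of the jaws, within the pads' length; the fingertips stand env.tips_ahead ahead of it and the grasp point (between the pads) lies 8 mm behind it (env.tips_ahead is the distance from the TCP to the fingertips, in m); z points along the fingers, y is the line along which they close (so a half turn about z gives the same grasp; the last joint's range is limited). The gripper opens to 88 mm and grips with 3 to 60 N. Pads are 18 mm wide; open, the fingers measure 123 mm over their backs; the gripper's body (75 mm by 187 mm) begins 45 mm behind the grasp point.
Start: joints at [-1.1, 0.689, -0.195, 1.565, 0.157, 0.902, -0.215], TCP at [0.264, 0.566, 0.25] pointing down, gripper open.
Joint ranges: [-3.01, 3.01], [-0.46, 2.08], [-1.47, 1.51], [0.13, 2.56], [-1, 4.14], [0.04, 2.09], [-2.66, 2.66]. Speed limits (rad/s): [2.57, 2.57, 3.14, 3.14, 3.14, 3.14, 3.14].

### API

Orientations are given as a unit quaternion [w, x, y, z].
In Python, from workcell import env, cams, job_done gives the robot as it stands.
- The arm moves only by the tool send_rows, never from a script. Its argument "moves" is a list of rows, each a list of 6 numbers: the shift along the tool's x, y, z normalised to -1 to 1, where 1 is 0.04 m, then the turn, a rotation vector about the tool's x, y, z normalised to -1 to 1, where 1 is 0.12 rad. In form: [[dx, dy, dz, rx, ry, rz], ...]. A call has 1 to 20 rows; each row shifts and turns the commanded pose from where the row before left it, along the tool's axes as they then stand; what a row does not reach is not made up. A row lasts 1/12 s, in which the tool goes at most 41.7 mm and 7.16 degrees, less where a joint would pass 70% of its speed; a pose out of reach is approached as far as the arm can. A call with a number of a shift or a turn outside -1 to 1 is refused whole. A call with a gripper value outside its range is refused whole. "fingers" is the opening, from 0 (shut) to 1 (fully open), set as the call begins (left out, the last holds). The fingers move at their own pace and stop on an object; the grip force is fixed at half the most. Time passes only in rows, so rows that do not move let the fingers close. It gives the time, the measured TCP pose, the force, the opening and the grip force at its end, in the units of the state.
- env.read_state(): the state, without advancing time (a new reading comes with each control period).
- cams.get_image(name): name is "side" or "top" or "wrist"; returns a dict with "img" (384x512x3 uint8, red, green, blue), "fx", "fy", "cx", "cy" (pixels), "view" (4x4, takes a point from world to camera coordinates); the wrist camera has in their place "mount" (4x4, takes a point from camera to tool coordinates, whose origin is the TCP and whose axes are the flange's). Camera axes: x right, y down, z forward; pixel columns grow to the right and rows downward; lengths in m; the calibration is good to about 2 mm. A picture is of the moment at which its call begins: read the wrist's pose just before it. There is no depth.
- job_done(): hands the job in; it is judged then, once.
Trained networks look in the newest picture that a camera, given by its name, has taken for a name from the list of things; names that differ only in an ending like _2 or _b are one class to them, and where a whole thing is asked for, a point or a joint stands for the part that bears it (a point fixed in the world has none). Each returns a list of dicts, best first, with "score" (0 to 1); they miss things now and then, are a little off and sometimes report something else, mostly with a low value. They report only what shows in the picture. A call takes as long as a camera call. They do not tell look-alikes from the thing itself.
- cams.silhouettes(camera, target): "region" (384x512 bool, what is visible of it) and "extent" ([left, top, right, bottom] in pixels, round what is visible of it).
The state is a dict: "t": time; "joints": joint angles; "joint_velocities": joint speeds; "tau": joint torques, N m; "position": TCP position; "ee_rot": TCP orientation; "wrist_force": force on the tool from outside, world axes, zero at the start; "wrist_torque": the same for the moment, N m; "width": finger opening in m; "gripper_force": force on a finger pad.
Only numpy, scipy, OpenCV 4.12 (cv2) and the standard library are available. Lean on these libraries where they do the work, as an engineer would, in place of code of your own. Each camera call takes 0.05 s, during which the arm holds its last target. There are 200 camera calls.

## Working session

There is one attempt and no reset: what is moved stays moved. The work goes in short steps, Python scripts to look and compute and a tool call to move; the robot and the scene stay as the last step left them, time stands still between calls to the robot, and variables do not carry over. Pictures are saved under pics/ and viewed, at most 10 in all, crops included, and the job is handed in when it is done.

Besides the shell and the picture viewer there is one more tool, called after "Emit:" by a JSON object that holds its "fn" and its "kwargs". send_rows: Moves the arm, as the interface text tells. Its arguments: {"type":"object","properties":{"moves":{"type":"array","items":{"type":"array","items":{"type":"number","minimum":-1,"maximum":1}}},"fingers":{"type":"number"}},"required":["moves"]}

```bash
mkdir -p pics; ls; python3 - <<'E'
from workcell import env,cams
import cv2,numpy as np
print(env.tips_ahead, env.read_state())
ims=[]
for c in ("top","side"):
    d=cams.get_image(c); cv2.imwrite(f"pics/{c}0.png",cv2.resize(d["img"][:,:,::-1],(800,600),interpolation=cv2.INTER_CUBIC))
    print(c,d["fx"],d["fy"],d["cx"],d["cy"],np.round(d["view"],4).tolist())
    for n in ["unit","tray","plate_large","plate_medium","plate_small","push_stick","glue","tub","battery_box","screwdriver","tweezers","hearing_aid","aid_case"]:
        print(n,[(round(r["score"],2),r["extent"]) for r in cams.silhouettes(c,n)][:4])
d=cams.get_image("wrist");print(d["mount"],d["fx"],d["cx"],d["cy"])
E
```

```text
pics
0.011 {'t': 0.0, 'joints': array([-1.10021758,  0.68997315, -0.1945548 ,  1.56636203,  0.15728372,
        0.90250608, -0.21509907]), 'joint_velocities': array([ 3.00608830e-04,  2.08323664e-05, -1.04626090e-03,  1.69714386e-03,
        1.53123587e-03,  1.90451490e-04, -1.42149308e-03]), 'tau': array([ 3.67254179e-04, -5.27579927e+01, -1.26674037e+00, -1.53432155e+01,
       -5.25677903e-02,  6.60976366e-03,  1.74684319e-04]), 'position': array([0.26414546, 0.56574675, 0.24891302]), 'ee_rot': array([-1.52178850e-04,  2.16604259e-01,  9.76259051e-01, -9.15470324e-04]), 'wrist_force': array([-0.34303529, -0.01699997,  0.20544598]), 'wrist_torque': array([ 0.0175369 , -0.05291347, -0.00201518]), 'gripper_force': 0.0, 'width': 0.08796036813189338}
top 352.758832121639 352.758832121639 257.3465695616883 195.41233343738423 [[0.0098, -1.0, 0.002, -0.0439], [-0.9966, -0.0099, -0.0821, 0.5317], [0.0821, -0.0012, -0.9966, 1.1181], [0.0, 0.0, 0.0, 1.0]]
unit [(0.89, [153.1, 144.6, 274.0, 191.9])]
tray [(0.64, [220.2, 149.7, 264.6, 185.2])]
plate_large [(0.8, [231.5, 152.5, 261.4, 181.9]), 
[... 1591 characters left out ...]
2.1, 146.3])]
battery_box [(0.83, [334.0, 143.1, 360.9, 180.4]), (0.64, [183.2, 115.7, 204.2, 145.8])]
screwdriver [(0.61, [209.5, 115.0, 233.0, 127.6])]
tweezers [(0.72, [366.0, 181.1, 382.4, 207.6]), (0.7, [382.1, 236.6, 407.3, 274.8])]
hearing_aid [(0.44, [327.5, 274.7, 356.2, 307.8])]
aid_case [(0.72, [265.5, 162.4, 330.2, 207.2]), (0.59, [264.3, 327.2, 306.0, 368.4])]
[[ 1.20606621e-03 -9.49922472e-01 -3.12483347e-01  8.18849672e-02]
 [ 9.99998932e-01  1.40377967e-03 -4.07755924e-04 -1.27116990e-03]
 [ 8.25994286e-04 -3.12482521e-01  9.49923150e-01 -1.35424152e-01]
 [ 0.00000000e+00  0.00000000e+00  0.00000000e+00  1.00000000e+00]] 324.94201264473537 257.64908490928866 190.5692887661387
```

View pics/top0.png

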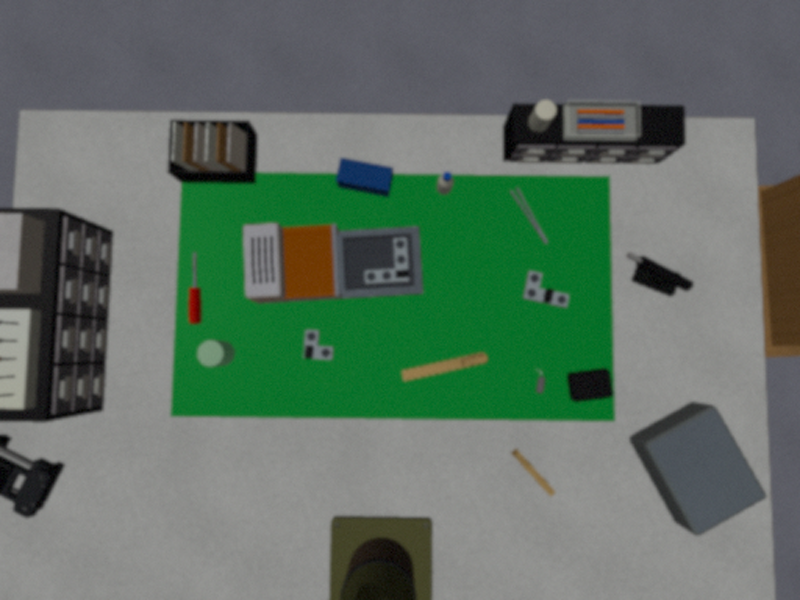

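View pics/side0.png

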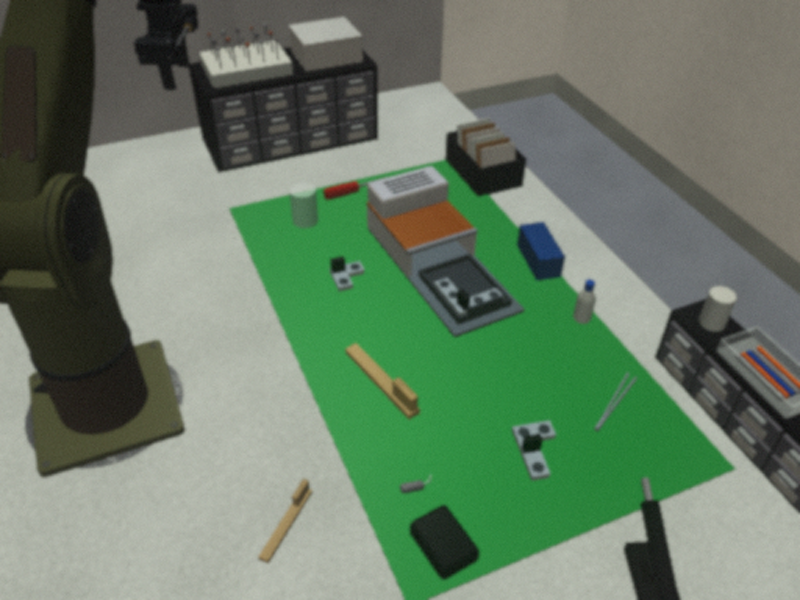

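The top view (800x600 coordinates) shows the tray at (380,262) with its guard to the left. The small plate is at (317,346), the medium plate at (546,290), and the large push stick at (445,367) with its handle on the right. The smaller stick at (533,472) is the look-alike. The side view agrees.

```bash
cat > h.py <<'E'
from workcell import env,cams
import cv2,numpy as np
from scipy.spatial.transform import Rotation as R
def tool():
    s=env.read_state(); T=np.eye(4); q=s["ee_rot"]
    T[:3,:3]=R.from_quat([q[1],q[2],q[3],q[0]]).as_matrix(); T[:3,3]=s["position"]; return T,s
def cam(name):
    T,s=tool(); d=cams.get_image(name)
    C=T@d["mount"] if name=="wrist" else np.linalg.inv(d["view"])
    return d,C   # C camera->world
def ray(d,C,uv,z):
    uv=np.atleast_2d(uv).astype(float)
    r=np.c_[(uv[:,0]-d["cx"])/d["fx"],(uv[:,1]-d["cy"])/d["fy"],np.ones(len(uv))]@C[:3,:3].T
    o=C[:3,3]; k=(z-o[2])/r[:,2]; return o+k[:,None]*r
def proj(d,C,P):
    p=(np.atleast_2d(P)-C[:3,3])@C[:3,:3]
    return np.c_[d["fx"]*p[:,0]/p[:,2]+d["cx"],d["fy"]*p[:,1]/p[:,2]+d["cy"]]
def goto(x,y,z,yaw):
    """world delta in tool axes (m) + turn, for a downward tool whose y axis has heading yaw (rad, mod pi)"""
    T,s=tool(); Rm=T[:3,:3]
    best=None
    for k in range(-2,3):
        a=yaw+k*np.pi
        ty=np.array([np.cos(a),np.sin(a),0]);tz=np.array([0,0,-1.]);tx=np.cross(ty,tz)
        rv=R.from_matrix(Rm.T@np.c_[tx,ty,tz]).as_rotvec()
        if best is None or np.linalg.norm(rv)<np.linalg.norm(best): best=rv
    print("t %.2f"%s["t"],"pos",np.round(s["position"],4),"tooly yaw %.4f"%np.arctan2(Rm[1,1],Rm[0,1]),"j7 %.2f"%s["joints"][6])
    print(" shift units",np.round(Rm.T@(np.array([x,y,z])-T[:3,3])/.04,3)," turn units",np.round(best/.12,3))
E
python3 - <<'E'
from h import *
d,C=cam("top")
f=1.5625
for n,p in dict(unit_tl=(337,230),tray=(380,262),tray_c=[(341,232),(417,228),(421,292),(341,297)],small_fin=(310,352),small_o=(312,350),med_fin=(548,296),stick_tip=(403,375),stick_h=(473,360),stick_end=(487,356),glue=(445,185),tub=(212,352),tweez=(530,215),aid=(540,382)).items():
    print(n,np.round(ray(d,C,np.array(p)/f,.012)[:,:2],3).tolist())
print(C[:3,3])
E
```

```text
unit_tl [[0.691, 0.1]]
tray [[0.624, 0.009]]
tray_c [[0.687, 0.092], [0.697, -0.069], [0.561, -0.078], [0.549, 0.089]]
small_fin [[0.434, 0.151]]
small_o [[0.438, 0.147]]
med_fin [[0.556, -0.343]]
stick_tip [[0.389, -0.042]]
stick_h [[0.421, -0.187]]
stick_end [[0.429, -0.216]]
glue [[0.79, -0.127]]
tub [[0.432, 0.354]]
tweez [[0.727, -0.307]]
aid [[0.377, -0.325]]
[ 0.43851673 -0.03737564  1.15804267]
```

```bash
python3 - <<'E'
from h import *
goto(.44,.147,.17,np.pi/2)
E
```

```text
t 1.50 pos [0.2644 0.5663 0.2497] tooly yaw 1.1341 j7 -0.22
 shift units [-8.413 -7.643  1.993]  turn units [ 0.    -0.    -3.639]
```

Emit:
{"fn": "send_rows", "kwargs": {"moves": [[-0.65,-0.59,0.15,0,0,0],[-0.65,-0.59,0.15,0,0,0],[-0.65,-0.59,0.15,0,0,0],[-0.65,-0.59,0.15,0,0,0],[-0.65,-0.59,0.15,0,0,0],[-0.65,-0.59,0.15,0,0,0],[-0.65,-0.59,0.15,0,0,0],[-0.65,-0.59,0.15,0,0,0],[-0.65,-0.59,0.15,0,0,0],[-0.65,-0.59,0.15,0,0,0],[-0.65,-0.59,0.15,0,0,0],[-0.65,-0.59,0.15,0,0,0],[-0.61,-0.56,0.19,0,0,0],[0,0,0,0,0,-0.91],[0,0,0,0,0,-0.91],[0,0,0,0,0,-0.91],[0,0,0,0,0,-0.91],[0,0,0,0,0,0],[0,0,0,0,0,0]], "fingers": 1}}

```text
t: 3.08
position: [0.4402, 0.1472, 0.1702]
ee_rot: [0.0, 0.002, 1.0, 0.0]
wrist_force: [1.2, -0.2, 0.3]
width: 0.088
gripper_force: 0.0
```

```bash
python3 - <<'E'
from h import *
d,C=cam("wrist")
goto(.44,.147,.12,np.pi/2)
np.savez("w1.npz",img=d["img"],C=C)
im=d["img"][:,:,::-1].copy()
for n in ("plate_small","unit","tray"):
    for r in cams.silhouettes("wrist",n):
        print(n,r["score"],r["extent"])
cv2.imwrite("pics/w1.png",cv2.resize(im,(800,600),interpolation=cv2.INTER_CUBIC))
E
```

```text
t 3.13 pos [0.4401 0.1472 0.1702] tooly yaw 1.5677 j7 0.66
 shift units [ 0.003 -0.006  1.255]  turn units [ 0.003  0.003 -0.026]
plate_small 0.61 [215.8, 153.1, 278.7, 218.9]
unit 0.7 [77.6, 265.8, 408.0, 384.0]
tray 0.69 [103.6, 290.0, 201.4, 384.0]
```

View pics/w1.png

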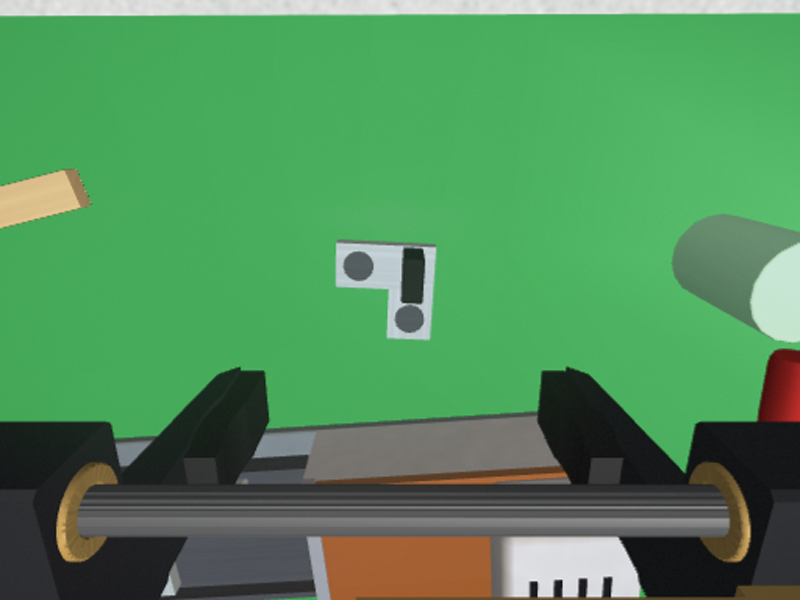

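The wrist view shows the small plate clearly. Its hole discs are at (358,266) and (409,319), and the fin is at (412,275) in the 800 px frame. I'll use the disc centres for the pose.

```bash
cat >> h.py <<'E'
def blobs(img,ext,pad=6,amin=40,thr=None):
    """dark, colourless blobs inside ext: centroid, area, aspect"""
    l,t,r,b=[int(round(v)) for v in ext]; l=max(l-pad,0);t=max(t-pad,0);r=min(r+pad,511);b=min(b+pad,383)
    c=img[t:b+1,l:r+1].astype(int); g=c.max(2); sat=c.max(2)-c.min(2)
    m=((g<(thr or 125))&(sat<40)).astype(np.uint8)
    n,lab,st,ce=cv2.connectedComponentsWithStats(m,connectivity=4); out=[]
    for i in range(1,n):
        if st[i,4]<amin: continue
        ys,xs=np.nonzero(lab==i); e=np.sqrt(np.linalg.eigvalsh(np.cov(xs,ys)))
        out.append((ce[i]+[l,t],int(st[i,4]),e[1]/max(e[0],.1),float(np.median(g[lab==i]))))
    return out
def tri(views,pts):
    """views: list of (d,C); pts: list of pixel per view -> world point, residual"""
    A=np.zeros((3,3));b=np.zeros(3);rs=[]
    for (d,C),p in zip(views,pts):
        r=ray(d,C,p,0)[0]-C[:3,3]; r/=np.linalg.norm(r); M=np.eye(3)-np.outer(r,r); A+=M;b+=M@C[:3,3]; rs.append((M,C[:3,3]))
    x=np.linalg.solve(A,b); return x,[float(np.linalg.norm(M@(x-o))) for M,o in rs]
K=dict(fx=324.94201,fy=324.94201,cx=257.64908,cy=190.56929)
E
python3 - <<'E'
from h import *
w=np.load("w1.npz"); K["img"]=w["img"];C=w["C"]
for c,a,e,g in blobs(w["img"],[215.8,153.1,278.7,218.9]): print(np.round(c,1),a,round(e,2),g,np.round(ray(K,C,c,.012),4))
goto(.435,.14,.10,np.pi/2)
E
```

```text
[248.4 155.3] 95 41.29 114.0 [[0.4202 0.1378 0.012 ]]
[263.8 175.9] 503 2.49 53.0 [[0.4399 0.152  0.012 ]]
[229.  169.8] 272 1.05 96.0 [[0.4338 0.1195 0.012 ]]
[261.6 203.5] 249 1.05 96.0 [[0.4674 0.1499 0.012 ]]
t 3.28 pos [0.44   0.1473 0.1702] tooly yaw 1.5695 j7 0.66
 shift units [ 0.124 -0.182  1.754]  turn units [-0.     0.002 -0.011]
```

Emit:
{"fn": "send_rows", "kwargs": {"moves": [[0.06,0.05,0.9,0,0,0.2],[0.06,0.05,0.85,0,0,0.2],[0,0,0,0,0,0],[0,0,0,0,0,0]]}}

```text
t: 3.62
position: [0.4341, 0.151, 0.0994]
ee_rot: [-0.002, 0.023, 1.0, -0.001]
wrist_force: [-0.5, -0.4, 0.9]
width: 0.0882
gripper_force: 0.0
```

```bash
cat > s.py <<'E'
from h import *
d,C=cam("wrist"); w=np.load("w1.npz")
r=cams.silhouettes("wrist","plate_small")[0]; print(r["score"],r["extent"])
b=[x for x in blobs(d["img"],r["extent"]) if x[2]<1.3]
for x in b: print(np.round(x[0],1),x[1:],np.round(ray(d,C,x[0],.012),4))
A,B=[min(b,key=lambda x:np.linalg.norm(proj(d,C,[p])[0]-x[0]))[0] for p in ([.4338,.1195,.012],[.4674,.1499,.012])]
for a,o in ((A,[229,169.8]),(B,[261.6,203.5])): print(tri([(d,C),(K,w["C"])],[a,o]))
p,q=ray(d,C,[A,B],.012); v=q-p
yaw=np.arctan2(v[1],v[0])-np.radians(135); O=p-.032*np.array([np.cos(yaw),np.sin(yaw),0]); print("d",np.linalg.norm(v),"yaw",yaw,O)
goto(O[0],O[1],.026,yaw)
E
python3 s.py
```

```text
0.65 [197.8, 182.3, 280.9, 261.0]
[216.6 205.2] (426, np.float64(1.065389955186447), 93.0) [[0.4346 0.1196 0.012 ]]
(array([0.4327584 , 0.12014821, 0.01667407]), [0.00018716541365493234, 0.00018716541365489196])
(array([0.38017473, 0.1478919 , 0.20261266]), [0.015014708121457701, 0.015014708121457544])
d 0.0 yaw -2.356194490192345 [0.4572094  0.14221309 0.012     ]
t 3.72 pos [0.4358 0.1515 0.1013] tooly yaw 1.5231 j7 0.53
 shift units [-0.544 -0.206  1.884]  turn units [0.008 0.01  6.148]
```

```bash
sed -i 's/x\[2\]<1.3\]/x[2]<1.5 and x[3]>75]/; s/blobs(d\["img"\],r\["extent"\])/blobs(d["img"],r["extent"],thr=110)/' s.py; sed -i '2a d0,C0=d,C\nfor x in blobs(d["img"],[197,182,281,261],thr=110): print(np.round(x[0],1),x[1:])' s.py; python3 s.py
```

```text
[235.3 182.2] (205, np.float64(29.49912187697743), 107.0)
[259.3 218.6] (1183, np.float64(3.501889366219169), 51.0)
[215.7 201.4] (414, np.float64(1.0660731049946564), 93.0)
0.81 [197.6, 180.1, 278.4, 258.7]
[215.7 201.4] (414, np.float64(1.0660731049946564), 93.0) [[0.4343 0.1196 0.012 ]]
(array([0.43322572, 0.11992422, 0.01477569]), [0.00013053095710182974, 0.0001305309571018867])
(array([0.37776288, 0.14847091, 0.21097876]), [0.01437898412610933, 0.014378984126109287])
d 0.0 yaw -2.356194490192345 [0.45692613 0.14223307 0.012     ]
t 3.82 pos [0.4362 0.1514 0.1018] tooly yaw 1.5224 j7 0.53
 shift units [-0.522 -0.208  1.896]  turn units [0.021 0.018 6.141]
```

Emit:
{"fn": "send_rows", "kwargs": {"moves": [[0.01,0,0.7,0,0,0],[0,0,0.7,0,0,0],[0,0,0.48,0,0,0],[0,0,0,0,0,0],[0,0,0,0,0,0]]}}

```text
t: 4.23
position: [0.4364, 0.1519, 0.0264]
ee_rot: [-0.0, 0.024, 1.0, 0.0]
wrist_force: [-0.2, 0.1, 0.9]
width: 0.0879
gripper_force: 0.0
```

Emit:
{"fn": "send_rows", "kwargs": {"moves": [[0,0,0,0,0,0],[0,0,0,0,0,0],[0,0,0,0,0,0],[0,0,0,0,0,0],[0,0,0,0,0,0],[0,0,0,0,0,0]], "fingers": 0}}

```text
t: 4.73
position: [0.436, 0.1516, 0.0261]
ee_rot: [-0.001, 0.024, 1.0, -0.0]
wrist_force: [-0.0, 0.4, -0.2]
width: 0.0501
gripper_force: 0.0
```

Emit:
{"fn": "send_rows", "kwargs": {"moves": [[0,0,0,0,0,0],[0,0,0,0,0,0],[0,0,0,0,0,0],[0,0,0,0,0,0],[0,0,0,0,0,0],[0,0,0,0,0,0],[0,0,0,0,0,0],[0,0,0,0,0,0]]}}

```text
t: 5.4
position: [0.4357, 0.1516, 0.0257]
ee_rot: [-0.001, 0.024, 1.0, -0.0]
wrist_force: [-0.9, -0.4, -0.2]
width: 0.0118
gripper_force: 30.0
```

```bash
python3 - <<'E'
from h import *
goto(.624,.0,.2,0)
E
```

```text
t 5.40 pos [0.4357 0.1516 0.0257] tooly yaw 1.5230 j7 0.33
 shift units [-4.874 -3.564 -4.366]  turn units [-1.6000e-02 -9.0000e-03  1.2691e+01]
```

Emit:
{"fn": "send_rows", "kwargs": {"moves": [[0,0,-0.9,0,0,0],[0,0,-0.9,0,0,0],[0,0,-0.9,0,0,0],[0,0,-0.9,0,0,0],[-0.81,-0.55,0,0,0,0],[-0.81,-0.55,0,0,0,0],[-0.81,-0.55,0,0,0,0],[-0.81,-0.55,0,0,0,0],[-0.81,-0.55,0,0,0,0],[-0.81,-0.55,0,0,0,0],[0,0,0,0,0,-0.9],[0,0,0,0,0,-0.9],[0,0,0,0,0,-0.9],[0,0,0,0,0,-0.9],[0,0,0,0,0,-0.9],[0,0,0,0,0,-0.9],[0,0,0,0,0,-0.9],[0,0,0,0,0,-0.9]]}}

```text
t: 6.9
position: [0.6232, 0.0099, 0.1689]
ee_rot: [-0.002, -0.399, 0.917, -0.0]
wrist_force: [0.5, 0.0, -1.0]
width: 0.012
gripper_force: 30.0
```

Emit:
{"fn": "send_rows", "kwargs": {"moves": [[0,0,0,0,0,-0.9],[0,0,0,0,0,-0.9],[0,0,0,0,0,-0.9],[0,0,0,0,0,-0.9],[0,0,0,0,0,-0.9],[0,0,0,0,0,-0.9],[0,0,0,0,0,-0.9],[0,0,0,0,0,-0.5],[0,0,0,0,0,0],[0,0,0,0,0,0],[0,0,0,0,0,0]]}}

```text
t: 7.82
position: [0.6236, 0.0102, 0.1692]
ee_rot: [0.001, 0.728, -0.686, -0.001]
wrist_force: [0.5, -1.0, -0.9]
width: 0.012
gripper_force: 30.0
```

```bash
python3 - <<'E'
from h import *
d,C=cam("wrist")
goto(.624,.01,.17,0.06)
np.savez("w2.npz",img=d["img"],C=C)
for n in ("plate_small","plate_large","tray"):
    for r in cams.silhouettes("wrist",n):
        print(n,r["score"],r["extent"])
        if n=="plate_large":
          for x in blobs(d["img"],r["extent"],thr=110): print(np.round(x[0],1),x[1:],np.round(ray(d,C,x[0],.026),4))
cv2.imwrite("pics/w2.png",cv2.resize(d["img"][:,:,::-1],(800,600),interpolation=cv2.INTER_CUBIC))
E
```

```text
t 7.87 pos [0.6237 0.0103 0.1693] tooly yaw -3.0817 j7 2.37
 shift units [ 0.008 -0.007 -0.018]  turn units [ 0.019 -0.008 -0.001]
plate_small 0.97 [168.0, 220.5, 287.2, 311.9]
plate_large 0.76 [198.5, 112.1, 305.6, 214.8]
[240.5 181.7] (6575, np.float64(1.260138777101458), 105.0) [[0.6372 0.0118 0.026 ]]
[292.8 132.2] (602, np.float64(2.1028511511778194), 83.0) [[ 0.5947 -0.0348  0.026 ]]
[290.  166.7] (252, np.float64(1.033961586158737), 107.5) [[ 0.5943 -0.0045  0.026 ]]
[289.3 200.8] (239, np.float64(1.0459284354600922), 107.0) [[0.592  0.0273 0.026 ]]
tray 0.81 [188.4, 98.3, 317.8, 254.8]
```

View pics/w2.png

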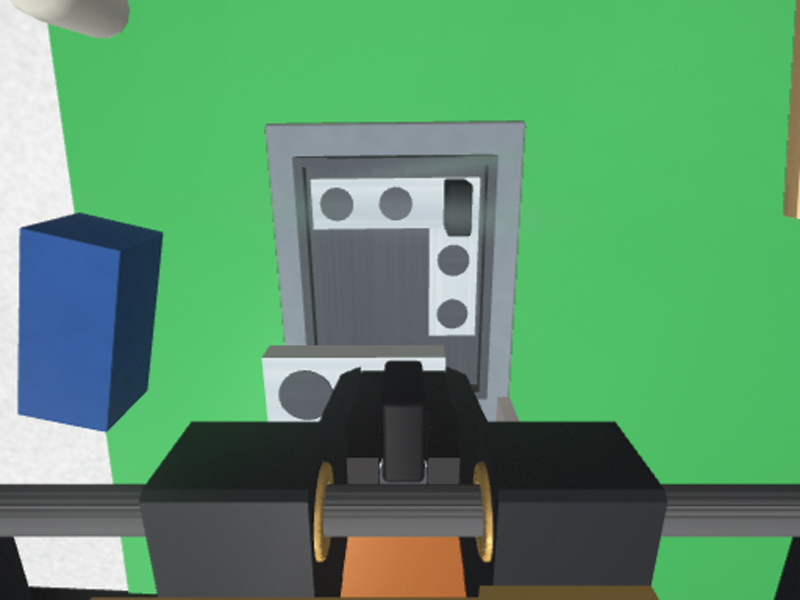

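The wrist view over the tray shows the seated large plate, with its discs near (336,204), (396,203), (454,260) and (452,313). The held small plate is at the bottom, already turned to its place orientation.

```bash
cat >> h.py <<'E'
def fit2(L,W):
    """rigid 2d fit local->world: yaw, origin, residuals"""
    L=np.asarray(L,float);W=np.asarray(W)[:,:2]; l=L-L.mean(0);w=W-W.mean(0)
    yaw=np.arctan2((l[:,0]*w[:,1]-l[:,1]*w[:,0]).sum(),(l*w).sum())
    c,s=np.cos(yaw),np.sin(yaw);M=np.array([[c,-s],[s,c]]); o=W.mean(0)-M@L.mean(0)
    return yaw,o,M,np.linalg.norm(W-(L@M.T+o),axis=1)
E
cat > tr.py <<'E'
from h import *
import sys
def tray(img,C,guess):
    L=np.array([(1,0),(2,0),(0,1),(0,2)])*.032-[.032,.048]
    c,s=np.cos(guess[2]),np.sin(guess[2]); G=L@np.array([[c,s],[-s,c]])+guess[:2]
    P=proj(K,C,np.c_[G,[.026]*4]); got=[]
    for thr in (105,112,118,125,132):
        for b in blobs(img,[P[:,0].min()-20,P[:,1].min()-20,P[:,0].max()+20,P[:,1].max()+20],thr=thr,amin=80):
            i=np.argmin(np.linalg.norm(P-b[0],axis=1))
            if np.linalg.norm(P[i]-b[0])<12 and b[2]<1.2 and b[1]<900: got.append((i,b[0],b[1],thr))
    best={}
    for g in got:
        if g[0] not in best or g[2]>best[g[0]][2]: best[g[0]]=g
    I=sorted(best); px=[best[i][1] for i in I]; print(I,[best[i][2:] for i in I])
    y,o,M,r=fit2(L[I],ray(K,C,px,.026)); print("tray",o,"yaw",y,"res mm",np.round(r*1e3,2)); return y,o,M,I,px
if __name__=="__main__":
    w=np.load("w2.npz")
    y,o,M,I,px=tray(w["img"],w["C"],(.624,.012,.065))
    t=o+M@[0,-.016]; print("small target",t)
    goto(t[0],t[1],.043,y)
E
python3 tr.py
```

```text
[np.int64(0), np.int64(1), np.int64(2), np.int64(3)] [(321, 132), (329, 132), (298, 132), (270, 132)]
tray [0.62535837 0.01318116] yaw 0.07000761776338495 res mm [0.08 0.16 0.09 0.16]
small target [ 0.62647758 -0.00277965]
t 8.02 pos [0.6238 0.0105 0.1695] tooly yaw -3.0808 j7 2.37
 shift units [ 0.333 -0.051  3.162]  turn units [ 0.016 -0.006 -0.077]
```

Emit:
{"fn": "send_rows", "kwargs": {"moves": [[0.33,-0.05,0.6,0,0,-0.08],[0,0,0.8,0,0,0],[0,0,0.8,0,0,0],[0,0,0.4,0,0,0],[0,0,0.3,0,0,0],[0,0,0.15,0,0,0],[0,0,0.15,0,0,0],[0,0,0,0,0,0],[0,0,0,0,0,0]]}}

```text
t: 8.77
position: [0.6272, -0.0022, 0.0425]
ee_rot: [0.0, 0.732, -0.682, -0.0]
wrist_force: [0.7, -0.3, -0.9]
width: 0.0113
gripper_force: 30.0
```

```bash
python3 - <<'E'
from h import *
goto(.6265,-.0028,.0395,.07); print(env.read_state()["wrist_force"])
E
```

```text
t 8.77 pos [ 0.6272 -0.0022  0.0425] tooly yaw -3.0707 j7 2.28
 shift units [0.013 0.017 0.074]  turn units [ 0.002 -0.001  0.008]
[ 0.73320761 -0.25841405 -0.85293223]
```

Emit:
{"fn": "send_rows", "kwargs": {"moves": [[0,0,0.07,0,0,0],[0,0,0,0,0,0],[0,0,0,0,0,0]]}}

```text
t: 9.02
position: [0.6275, -0.0022, 0.0397]
ee_rot: [-0.0, 0.732, -0.682, 0.0]
wrist_force: [0.2, -0.2, 2.0]
width: 0.0118
gripper_force: 30.0
```

Emit:
{"fn": "send_rows", "kwargs": {"moves": [[0,0,0,0,0,0],[0,0,0,0,0,0],[0,0,0,0,0,0],[0,0,0,0,0,0],[0,0,0,0,0,0],[0,0,-0.4,0,0,0],[0,0,-0.9,0,0,0],[0,0,-0.9,0,0,0],[0,0,-0.9,0,0,0],[0,0,0,0,0,0]], "fingers": 0.4}}

```text
t: 9.85
position: [0.6304, -0.0001, 0.1712]
ee_rot: [-0.005, 0.732, -0.682, 0.003]
wrist_force: [0.5, 1.2, 0.6]
width: 0.0353
gripper_force: 0.0
```

```bash
python3 - <<'E'
from h import *
d,C=cam("wrist")
goto(.556,-.343,.17,1.33)
cv2.imwrite("pics/w3.png",cv2.resize(d["img"][:,:,::-1],(800,600),interpolation=cv2.INTER_CUBIC))
np.savez("w3.npz",img=d["img"],C=C)
E
```

```text
t 9.90 pos [ 0.6291 -0.0011  0.168 ] tooly yaw -3.0706 j7 2.40
 shift units [ 8.396  2.428 -0.073]  turn units [ -0.053  -0.028 -10.492]
```

View pics/w3.png

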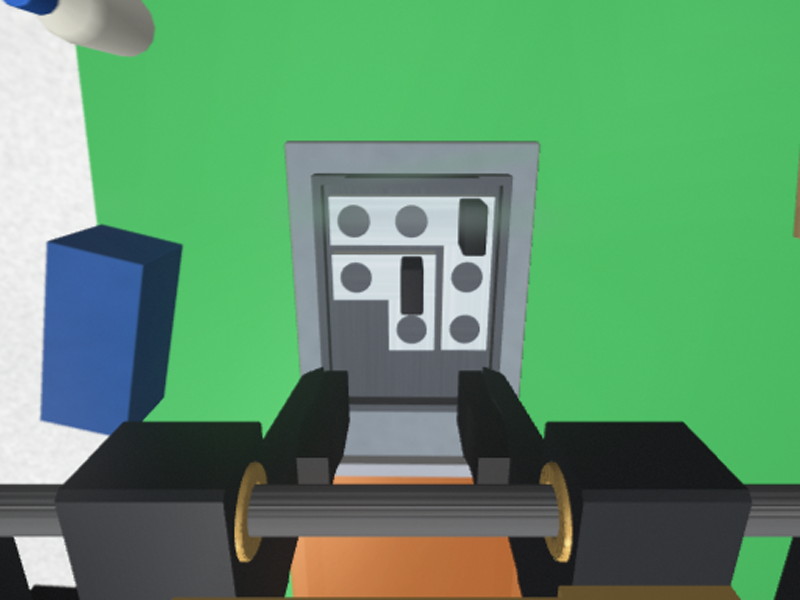

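The small plate lies flat in its place, with its fin at (411,285). The L-shaped gap for the medium plate is free, around (358,330) to (450,375).

Emit:
{"fn": "send_rows", "kwargs": {"moves": [[0.93,0.27,0,0,0,0],[0.93,0.27,0,0,0,0],[0.93,0.27,0,0,0,0],[0.93,0.27,0,0,0,0],[0.93,0.27,0,0,0,0],[0.93,0.27,0,0,0,0],[0.93,0.27,0,0,0,0],[0.93,0.27,0,0,0,0],[0.93,0.27,0,0,0,0],[0,0,0,0,0,0.92],[0,0,0,0,0,0.92],[0,0,0,0,0,0.92],[0,0,0,0,0,0.92],[0,0,0,0,0,0.92],[0,0,0,0,0,0.92],[0,0,0,0,0,0.92],[0,0,0,0,0,0.92],[0,0,0,0,0,0.92]], "fingers": 0.6}}

```text
t: 11.4
position: [0.5421, -0.3175, 0.1545]
ee_rot: [-0.0, -0.303, 0.953, -0.012]
wrist_force: [-1.3, -0.0, -0.3]
width: 0.0526
gripper_force: 0.0
```

Emit:
{"fn": "send_rows", "kwargs": {"moves": [[0,0,0,0,0,0.92],[0,0,0,0,0,0.92],[0,0,0,0,0,0.92],[0,0,0,0,0,0.92],[0,0,0,0,0,0.92],[0,0,0,0,0,0.92],[0,0,0,0,0,0.92],[0,0,0,0,0,0.92],[0,0,0,0,0,0],[0,0,0,0,0,0],[0,0,0,0,0,0],[0,0,0,0,0,0]]}}

```text
t: 12.4
position: [0.5426, -0.3174, 0.1547]
ee_rot: [0.006, 0.129, 0.992, -0.011]
wrist_force: [-0.3, -0.1, 0.1]
width: 0.0528
gripper_force: 0.0
```

```bash
cat > m.py <<'E'
from h import *
import itertools,sys
d,C=cam("wrist")
r=max(cams.silhouettes("wrist","plate_medium"),key=lambda r:r["score"]); print(r["score"],r["extent"])
P=[]
for thr in (132,125,118,110):
  for x in blobs(d["img"],r["extent"],thr=thr,amin=100):
    if x[2]<1.2 and all(np.linalg.norm(x[0]-p)>5 for p in P): P.append(x[0])
W=ray(d,C,P,.012); print(np.round(P,1).tolist(),np.round(W[:,:2],4).tolist())
L=np.array([(-1,0),(1,0),(1,-1)])*.032; best=None
for q in itertools.permutations(range(len(P)),3):
    f=fit2(L,W[list(q)]); 
    if best is None or f[3].max()<best[0][3].max(): best=(f,q)
f=best[0]; print("yaw",f[0],"o",f[1],"res mm",f[3]*1e3)
np.savez(sys.argv[1],img=d["img"],C=C,px=np.array([P[i] for i in best[1]]))
if len(sys.argv)>2:
    w=np.load(sys.argv[2])
    for a,b in zip(w["px"],[P[i] for i in best[1]]): print("tri",tri([(K,w["C"]),(d,C)],[a,b]))
goto(f[1][0],f[1][1],.026,f[0])
E
python3 m.py m1.npz
```

```text
0.69 [191.5, 179.8, 292.5, 241.7]
[[277.8, 197.3], [207.6, 200.4], [278.8, 229.3]] [[0.5634, -0.3083], [0.5504, -0.3712], [0.5947, -0.3149]]
yaw 1.3659908147791722 o [ 0.55687116 -0.33975146] res mm [0.082458   0.10437517 0.02377818]
t 12.50 pos [ 0.5427 -0.3174  0.1548] tooly yaw 1.3102 j7 0.84
 shift units [-0.441 -0.383  3.236]  turn units [-0.172  0.114 -0.464]
```

Emit:
{"fn": "send_rows", "kwargs": {"moves": [[0,0,0,-0.17,0.11,-0.46],[-0.42,-0.41,0.7,0,0,0],[0,0,0.6,0,0,0],[0,0,0,0,0,0],[0,0,0,0,0,0],[0,0,0,0,0,0]]}}

```text
t: 13.0
position: [0.5565, -0.336, 0.1044]
ee_rot: [0.001, 0.102, 0.995, 0.0]
wrist_force: [-0.1, -0.3, -0.1]
width: 0.0528
gripper_force: 0.0
```

```bash
python3 m.py m2.npz m1.npz
```

```text
0.68 [192.1, 181.0, 317.1, 257.2]
[[211.4, 201.4], [297.4, 201.5], [295.9, 240.3]] [[0.5507, -0.3712], [0.5637, -0.3084], [0.5951, -0.3148]]
yaw 1.3664878677385506 o [ 0.5572241  -0.33974954] res mm [0.16034484 0.04911573 0.12048218]
tri (array([ 0.55039832, -0.37111382,  0.01232391]), [0.00013990154952401418, 0.0001399015495239002])
tri (array([ 0.56352785, -0.30834448,  0.01207498]), [0.0001517721104355543, 0.0001517721104356614])
tri (array([ 0.59364528, -0.31482467,  0.01452359]), [0.00015339329752602824, 0.00015339329752591866])
t 13.10 pos [ 0.5568 -0.3363  0.105 ] tooly yaw 1.3657 j7 0.94
 shift units [-0.022 -0.081  1.975]  turn units [-0.001  0.027 -0.007]
```

Triangulated tops stand at about 12 mm, so the heights hold. Now I'll grasp the medium plate.

Emit:
{"fn": "send_rows", "kwargs": {"moves": [[-0.02,-0.08,0.7,0,0,0],[0,0,0.7,0,0,0],[0,0,0.57,0,0,0],[0,0,0,0,0,0]]}}

```text
t: 13.43
position: [0.5569, -0.3403, 0.0247]
ee_rot: [0.001, 0.103, 0.995, -0.0]
wrist_force: [-0.3, 0.8, 0.2]
width: 0.053
gripper_force: 0.0
```

Emit:
{"fn": "send_rows", "kwargs": {"moves": [[0,0,0,0,0,0],[0,0,0,0,0,0],[0,0,0,0,0,0],[0,0,0,0,0,0],[0,0,0,0,0,0],[0,0,0,0,0,0],[0,0,0,0,0,0],[0,0,0,0,0,0],[0,0,0,0,0,0],[0,0,0,0,0,0]], "fingers": 0}}

```text
t: 14.27
position: [0.5561, -0.3402, 0.0244]
ee_rot: [0.0, 0.103, 0.995, -0.0]
wrist_force: [0.5, 1.0, 2.7]
width: 0.0117
gripper_force: 30.0
```

```bash
python3 - <<'E'
from h import *
c,s=np.cos(.07),np.sin(.07); t=np.array([.62536,.01318])+np.array([[c,-s],[s,c]])@[0,.048]; print(t)
goto(t[0],t[1],.15,.07)
E
```

```text
[0.62200274 0.06106245]
t 14.27 pos [ 0.5561 -0.3402  0.0244] tooly yaw 1.3645 j7 0.91
 shift units [ 0.441 10.155 -3.143]  turn units [3.0000e-03 8.0000e-03 1.0787e+01]
```

Emit:
{"fn": "send_rows", "kwargs": {"moves": [[0,0,-0.79,0,0,0],[0,0,-0.79,0,0,0],[0,0,-0.79,0,0,0],[0,0,-0.79,0,0,0],[0.03,0.78,0,0,0,0],[0.03,0.78,0,0,0,0],[0.03,0.78,0,0,0,0],[0.03,0.78,0,0,0,0],[0.03,0.78,0,0,0,0],[0.03,0.78,0,0,0,0],[0.03,0.78,0,0,0,0],[0.03,0.78,0,0,0,0],[0.03,0.78,0,0,0,0],[0.03,0.78,0,0,0,0],[0.03,0.78,0,0,0,0],[0.03,0.78,0,0,0,0],[0.03,0.78,0,0,0,0]]}}

```text
t: 15.68
position: [0.6238, 0.061, 0.1499]
ee_rot: [0.0, 0.103, 0.995, -0.001]
wrist_force: [-0.2, -1.0, -1.6]
width: 0.0117
gripper_force: 30.0
```

Emit:
{"fn": "send_rows", "kwargs": {"moves": [[0,0,0,0,0,0.83],[0,0,0,0,0,0.83],[0,0,0,0,0,0.83],[0,0,0,0,0,0.83],[0,0,0,0,0,0.83],[0,0,0,0,0,0.83],[0,0,0,0,0,0.83],[0,0,0,0,0,0.83],[0,0,0,0,0,0.83],[0,0,0,0,0,0.83],[0,0,0,0,0,0.83],[0,0,0,0,0,0.83],[0,0,0,0,0,0.83],[0,0,0,0,0,0],[0,0,0,0,0,0],[0,0,0,0,0,0]]}}

```text
t: 17.02
position: [0.6237, 0.0598, 0.1502]
ee_rot: [0.0, 0.681, 0.732, -0.0]
wrist_force: [0.1, 0.2, -0.3]
width: 0.012
gripper_force: 30.0
```

```bash
python3 - <<'E'
from h import *
goto(.6219,.0621,.043,.07)
E
```

```text
t 17.02 pos [0.6237 0.0598 0.1502] tooly yaw 0.0720 j7 -0.90
 shift units [ 0.063 -0.041  2.679]  turn units [0.001 0.008 0.017]
```

Emit:
{"fn": "send_rows", "kwargs": {"moves": [[0.06,-0.04,0.7,0,0,0.02],[0,0,0.8,0,0,0],[0,0,0.6,0,0,0],[0,0,0.3,0,0,0],[0,0,0.2,0,0,0],[0,0,0.08,0,0,0],[0,0,0,0,0,0],[0,0,0,0,0,0]]}}

```text
t: 17.68
position: [0.623, 0.0627, 0.0444]
ee_rot: [0.001, 0.683, 0.73, 0.001]
wrist_force: [0.6, 0.3, -0.4]
width: 0.012
gripper_force: 30.0
```

```bash
python3 - <<'E'
from h import *
goto(.6219,.0621,.0385,.07)
E
```

```text
t 17.68 pos [0.623  0.0627 0.0444] tooly yaw 0.0672 j7 -1.01
 shift units [-0.012 -0.028  0.148]  turn units [ 0.021 -0.001 -0.023]
```

Emit:
{"fn": "send_rows", "kwargs": {"moves": [[-0.01,-0.03,0.1,0,0,0],[0,0,0.05,0,0,0],[0,0,0,0,0,0],[0,0,0,0,0,0]]}}

```text
t: 18.02
position: [0.6215, 0.0618, 0.0384]
ee_rot: [0.001, 0.683, 0.73, 0.0]
wrist_force: [-1.1, 0.1, 5.8]
width: 0.0115
gripper_force: 30.0
```

Emit:
{"fn": "send_rows", "kwargs": {"moves": [[0,0,0,0,0,0],[0,0,0,0,0,0],[0,0,0,0,0,0],[0,0,0,0,0,0],[0,0,0,0,0,0],[0,0,-0.3,0,0,0],[0,0,-0.8,0,0,0],[0,0,-0.8,0,0,0],[0,0,-0.8,0,0,0],[0,0,-0.8,0,0,0],[0,0,0,0,0,0],[0,0,0,0,0,0]], "fingers": 0.4}}

```text
t: 19.02
position: [0.6212, 0.0623, 0.1794]
ee_rot: [0.001, 0.683, 0.731, 0.001]
wrist_force: [0.0, 0.4, -1.3]
width: 0.0353
gripper_force: 0.0
```

```bash
python3 - <<'E'
from h import *
d,C=cam("wrist")
cv2.imwrite("pics/w4.png",cv2.resize(d["img"][:,:,::-1],(800,600),interpolation=cv2.INTER_CUBIC))
np.savez("w4.npz",img=d["img"],C=C)
goto(.421,-.187,.17,.2)
E
```

```text
t 19.07 pos [0.6204 0.0614 0.1775] tooly yaw 0.0674 j7 -0.89
 shift units [-5.861 -5.392  0.196]  turn units [ 1.000e-03  1.300e-02 -1.105e+00]
```

View pics/w4.png

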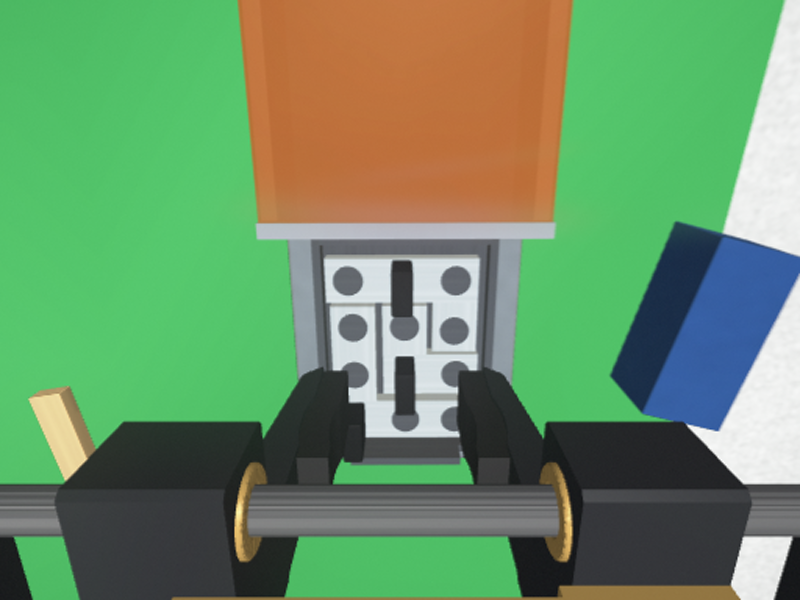

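All three plates lie flat, side by side, filling the pocket. Next is the stick.

Emit:
{"fn": "send_rows", "kwargs": {"moves": [[-0.54,-0.55,0.02,0,0,0],[-0.54,-0.55,0.02,0,0,0],[-0.54,-0.55,0.02,0,0,0],[-0.54,-0.55,0.02,0,0,0],[-0.54,-0.55,0.02,0,0,0],[-0.54,-0.55,0.02,0,0,0],[-0.54,-0.55,0.02,0,0,0],[-0.54,-0.55,0.02,0,0,0],[-0.54,-0.55,0.02,0,0,0],[-0.54,-0.55,0.02,0,0,0],[0,0,0,0,0,-0.55],[0,0,0,0,0,-0.55],[0,0,0,0,0,0],[0,0,0,0,0,0],[0,0,0,0,0,0]], "fingers": 0.6}}

```text
t: 20.32
position: [0.4155, -0.1682, 0.1686]
ee_rot: [-0.0, 0.634, 0.774, -0.0]
wrist_force: [0.3, 0.8, 0.2]
width: 0.0526
gripper_force: 0.0
```

```bash
python3 - <<'E'
from h import *
d,C=cam("wrist")
r=cams.silhouettes("wrist","push_stick"); print([(x["score"],x["extent"]) for x in r])
im=d["img"].astype(int); m=((im[:,:,0]-im[:,:,2]>40)&(im[:,:,0]>im[:,:,1])).astype(np.uint8)*255
n,lab,st,ce=cv2.connectedComponentsWithStats(m)
for i in range(1,n):
    if st[i,4]>300: print(st[i],ce[i])
v=cv2.resize(d["img"][:,:,::-1],(800,600),interpolation=cv2.INTER_CUBIC)
cv2.imwrite("pics/w5.png",v); np.savez("w5.npz",img=d["img"],C=C)
goto(.421,-.187,.17,.2)
E
```

```text
[(0.87, [242.5, 16.4, 280.4, 229.5]), (0.7, [1.7, 228.7, 73.6, 287.6])]
[ 244   18   31  215 5124] [260.24843872 119.17525371]
[   0  229   73   57 1161] [ 34.25322997 255.50990525]
[112 296  27  63 796] [121.77261307 327.87562814]
[378 296  27  63 774] [393.67700258 328.39664083]
[ 149  375  363    9 1365] [406.03443223 379.96336996]
t 20.42 pos [ 0.4158 -0.1682  0.1689] tooly yaw 0.1989 j7 -0.65
 shift units [-0.487  0.034 -0.026]  turn units [-0.001  0.003 -0.009]
```

View pics/w5.png

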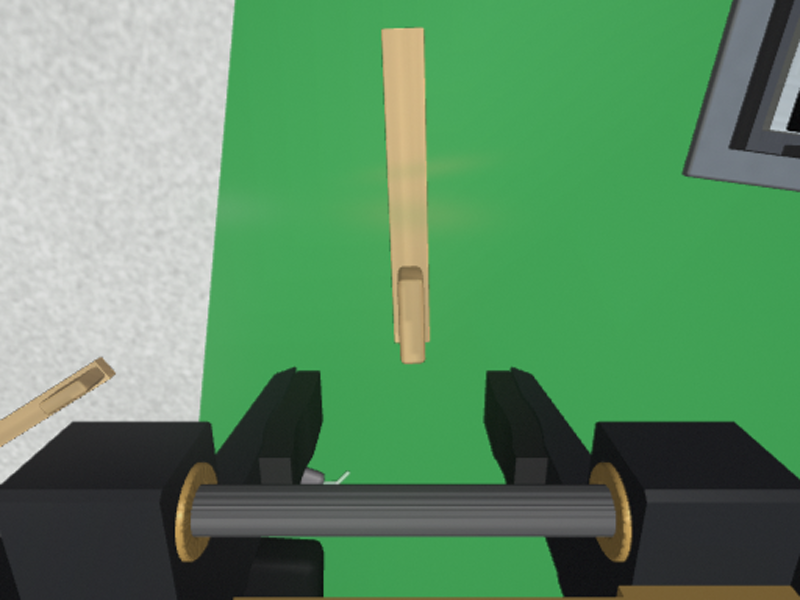

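The large stick's blade tip is at (403,28), its rear end at (412,342), and the handle top runs from (411,268) to (413,362). The smaller look-alike is at (60,400).

```bash
python3 - <<'E'
from h import *
w=np.load("w5.npz");C=w["C"];f=1.5625
p=lambda u,z: ray(K,C,(np.array(u)+.0)/f,z)[0][:2]
a=[p(u,.014) for u in((382,29),(424,28))]; b=[p(u,.014) for u in ((395,342),(429,341))]; h=[p(u,.046) for u in((401,362),(425,362))]; h2=[p(u,.046) for u in((399,280),(424,280))]
for n,q in(("tip",a),("rear",b),("hrear",h),("hfront",h2)): print(n,np.round(q,4).tolist(),"w",np.linalg.norm(q[1]-q[0]),"mid",np.mean(q,0))
t,r=np.mean(a,0),np.mean(b,0); v=t-r; yaw=np.arctan2(v[1],v[0]); print("len",np.linalg.norm(v),"yaw",yaw)
u=v/np.linalg.norm(v); o1=t-.150*u;o2=np.mean(h,0)+.025*u; print(o1,o2)
goto(o1[0],o1[1],.033,yaw-np.pi/2)
E
```

```text
tip [[0.3781, -0.0432], [0.3991, -0.0385]] w 0.021510167604963826 mid [ 0.38857753 -0.04081911]
rear [[0.4182, -0.2124], [0.4387, -0.2075]] w 0.021060824054314416 mid [ 0.42848089 -0.20997172]
hrear [[0.4217, -0.21], [0.4349, -0.2074]] w 0.013405573840526054 mid [ 0.42828506 -0.20868862]
hfront [[0.4113, -0.1635], [0.4242, -0.1609]] w 0.013228520096300864 mid [ 0.41776418 -0.16216722]
len 0.17379551347519714 yaw 1.802462481974689
[ 0.42301746 -0.18681189] [ 0.42254507 -0.18435649]
t 20.42 pos [ 0.4158 -0.1682  0.1689] tooly yaw 0.1989 j7 -0.65
 shift units [-0.491  0.085  3.399]  turn units [-0.001  0.003 -0.273]
```

Emit:
{"fn": "send_rows", "kwargs": {"moves": [[-0.46,0.09,0.7,0,0,-0.27],[0,0,0.8,0,0,0],[0,0,0.8,0,0,0],[0,0,0.7,0,0,0],[0,0,0.4,0,0,0],[0,0,0.08,0,0,0],[0,0,0,0,0,0],[0,0,0,0,0,0]]}}

```text
t: 21.08
position: [0.4237, -0.1856, 0.0307]
ee_rot: [0.001, 0.621, 0.784, 0.0]
wrist_force: [-0.1, 0.3, 1.1]
width: 0.0533
gripper_force: 0.0
```

```bash
python3 - <<'E'
from h import *
goto(.4229,-.186,.029,.2317)
E
```

```text
t 21.08 pos [ 0.4237 -0.1856  0.0307] tooly yaw 0.2318 j7 -0.87
 shift units [-0.005 -0.022  0.043]  turn units [0.012 0.007 0.001]
```

Emit:
{"fn": "send_rows", "kwargs": {"moves": [[0,-0.02,0.04,0,0,0],[0,0,0,0,0,0],[0,0,0,0,0,0],[0,0,0,0,0,0],[0,0,0,0,0,0],[0,0,0,0,0,0],[0,0,0,0,0,0],[0,0,0,0,0,0],[0,0,0,0,0,0],[0,0,0,0,0,0],[0,0,0,0,0,0]], "fingers": 0}}

```text
t: 22.0
position: [0.4225, -0.1862, 0.0286]
ee_rot: [0.001, 0.621, 0.784, -0.0]
wrist_force: [-1.1, -0.8, 4.1]
width: 0.0137
gripper_force: 30.0
```

```bash
python3 - <<'E'
from h import *
c,s=np.cos(.07),np.sin(.07);M=np.array([[c,-s],[s,c]]);o=np.array([.62536,.01318])
for y in (-.0725-.15-.04,-.0725-.15, .1025-.15): print(y,o+M@[0,y])
p=o+M@[0,-.2625]; goto(p[0],p[1],.12,.07)
E
```

```text
-0.26249999999999996 [ 0.64372    -0.24867714]
-0.22249999999999998 [ 0.64092228 -0.2087751 ]
-0.0475 [ 0.62868229 -0.03420367]
t 22.00 pos [ 0.4225 -0.1862  0.0286] tooly yaw 0.2316 j7 -0.88
 shift units [-2.792  5.025 -2.277]  turn units [0.007 0.009 1.347]
```

Emit:
{"fn": "send_rows", "kwargs": {"moves": [[0,0,-0.6,0,0,0],[0,0,-0.6,0,0,0],[-0.35,0.73,0,0,0,0],[-0.35,0.73,0,0,0,0],[-0.35,0.73,0,0,0,0],[-0.35,0.73,0,0,0,0],[-0.35,0.73,0,0,0,0],[-0.35,0.73,0,0,0,0],[-0.35,0.73,0,0,0,0],[0,0,0,0,0,0.68],[0,0,0,0,0,0.67],[0,0,0.4,0,0,0],[0,0,0,0,0,0],[0,0,0,0,0,0],[0,0,0,0,0,0]]}}

```text
t: 23.25
position: [0.643, -0.2346, 0.0597]
ee_rot: [-0.0, 0.681, 0.732, -0.0]
wrist_force: [0.1, 0.1, -1.4]
width: 0.0136
gripper_force: 30.0
```

```bash
python3 - <<'E'
from h import *
d,C=cam("wrist")
cv2.imwrite("pics/w6.png",cv2.resize(d["img"][:,:,::-1],(800,600),interpolation=cv2.INTER_CUBIC))
goto(.6427,-.2337,.0466,.07)
E
```

```text
t 23.30 pos [ 0.6434 -0.2345  0.0603] tooly yaw 0.0707 j7 -0.41
 shift units [ 0.022 -0.016  0.342]  turn units [0.    0.002 0.006]
```

View pics/w6.png

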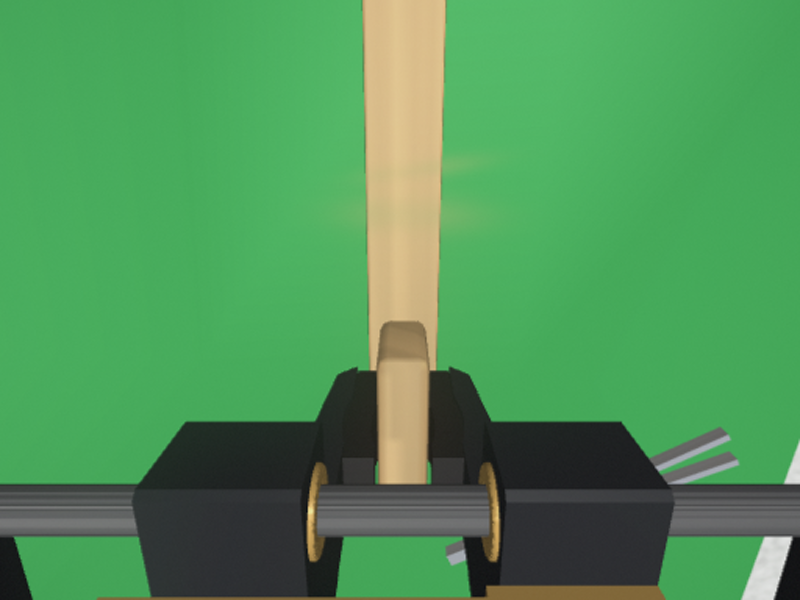

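Emit:
{"fn": "send_rows", "kwargs": {"moves": [[0.02,-0.02,0.34,0,0,0],[0,0,0,0,0,0],[0.3,0,0,0,0,0],[0.2,0,0,0,0,0],[0.2,0,0,0,0,0],[0.3,0,0,0,0,0],[0.3,0,0,0,0,0],[0.3,0,0,0,0,0],[0.3,0,0,0,0,0],[0.3,0,0,0,0,0]]}}

```text
t: 24.13
position: [0.6367, -0.1479, 0.047]
ee_rot: [0.002, 0.682, 0.731, -0.002]
wrist_force: [-0.1, -4.6, 0.2]
width: 0.0138
gripper_force: 30.0
```

```bash
python3 - <<'E'
from h import *
goto(.62868,-.0342,.0466,.07); print(env.read_state()["wrist_force"])
E
```

```text
t 24.13 pos [ 0.6367 -0.1479  0.047 ] tooly yaw 0.0685 j7 -0.62
 shift units [ 2.851 -0.006 -0.005]  turn units [ 0.001  0.043 -0.013]
[-0.07762587 -4.58544877  0.15982564]
```

Pushing, with about 4.6 N of reaction as expected.

Emit:
{"fn": "send_rows", "kwargs": {"moves": [[0.3,0,0,0,0,0],[0.3,0,0,0,0,0],[0.3,0,0,0,0,0],[0.3,0,0,0,0,0],[0.3,0,0,0,0,0],[0.3,0,0,0,0,0],[0.3,0,0,0,0,0],[0.2,0,0,0,0,0],[0.15,0,0,0,0,0],[0.1,0,0,0,0,0],[0,0,0,0,0,0]]}}

```text
t: 25.05
position: [0.6296, -0.0425, 0.0469]
ee_rot: [-0.0, 0.682, 0.732, 0.001]
wrist_force: [0.2, -0.3, -1.4]
width: 0.0135
gripper_force: 30.0
```

Emit:
{"fn": "send_rows", "kwargs": {"moves": [[0.05,0,0,0,0,0],[0.05,0,0,0,0,0],[0.05,0,0,0,0,0],[0,0,0,0,0,0]]}}

```text
t: 25.38
position: [0.6293, -0.0383, 0.0469]
ee_rot: [0.0, 0.682, 0.731, 0.0]
wrist_force: [-0.1, -2.9, 0.4]
width: 0.0138
gripper_force: 30.0
```

```bash
python3 - <<'E'
from h import *
goto(.62868,-.0342,.0466,.07); print(env.read_state()["wrist_force"])
E
```

```text
t 25.38 pos [ 0.6293 -0.0383  0.0469] tooly yaw 0.0693 j7 -0.83
 shift units [ 0.102 -0.01   0.008]  turn units [ 0.006  0.004 -0.006]
[-0.09068993 -2.92792026  0.43788071]
```

Emit:
{"fn": "send_rows", "kwargs": {"moves": [[0.05,0,0,0,0,0],[0.05,0,0,0,0,0],[0.05,0,0,0,0,0],[0,0,0,0,0,0]]}}

```text
t: 25.72
position: [0.629, -0.0342, 0.0468]
ee_rot: [0.002, 0.682, 0.731, -0.001]
wrist_force: [-0.0, -7.6, 0.9]
width: 0.0136
gripper_force: 30.0
```

Emit:
{"fn": "send_rows", "kwargs": {"moves": [[0.05,0,0,0,0,0],[0.05,0,0,0,0,0],[0,0,0,0,0,0]]}}

```text
t: 25.97
position: [0.629, -0.0341, 0.0466]
ee_rot: [0.004, 0.683, 0.73, -0.004]
wrist_force: [0.5, -13.0, 3.2]
width: 0.0136
gripper_force: 30.0
```

The tray is at its stop: force rose to 13 N with no motion, exactly at the expected position. I'll retract and return the stick to its free spot on the bench.

Emit:
{"fn": "send_rows", "kwargs": {"moves": [[-0.3,0,0,0,0,0],[-0.7,0,0,0,0,0],[-0.8,0,0,0,0,0],[-0.8,0,0,0,0,0],[-0.8,0,0,0,0,0],[-0.8,0,0,0,0,0],[-0.8,0,0,0,0,0],[0,0,-0.5,0,0,0],[0,0,0,0,0,0],[0,0,0,0,0,0]]}}

```text
t: 26.8
position: [0.6436, -0.2257, 0.0678]
ee_rot: [0.0, 0.682, 0.732, 0.002]
wrist_force: [-0.4, 0.3, -0.7]
width: 0.0139
gripper_force: 30.0
```

```bash
python3 - <<'E'
from h import *
goto(.4225,-.1862,.0656,.07);goto(.4225,-.1862,.0286,.2317)
E
```

```text
t 26.80 pos [ 0.6436 -0.2257  0.0678] tooly yaw 0.0706 j7 -0.42
 shift units [ 1.374 -5.445  0.037]  turn units [ 0.034 -0.024  0.005]
t 26.80 pos [ 0.6436 -0.2257  0.0678] tooly yaw 0.0706 j7 -0.42
 shift units [ 1.371 -5.449  0.962]  turn units [ 0.035 -0.021 -1.342]
```

Emit:
{"fn": "send_rows", "kwargs": {"moves": [[0.17,-0.68,0,0.03,-0.02,0],[0.17,-0.68,0,0,0,0],[0.17,-0.68,0,0,0,0],[0.17,-0.68,0,0,0,0],[0.17,-0.68,0,0,0,0],[0.17,-0.68,0,0,0,0],[0.17,-0.68,0,0,0,0],[0.17,-0.68,0,0,0,0],[0,0,0,0,0,-0.67],[0,0,0,0,0,-0.67],[0,0,0.5,0,0,0],[0,0,0.3,0,0,0],[0,0,0,0,0,0],[0,0,0,0,0,0],[0,0,0,0,0,0]]}}

```text
t: 28.05
position: [0.4218, -0.1874, 0.0358]
ee_rot: [-0.001, 0.62, 0.784, -0.001]
wrist_force: [0.6, 0.0, -0.4]
width: 0.0138
gripper_force: 30.0
```

```bash
python3 - <<'E'
from h import *
goto(.4225,-.1862,.0286,.2317); print(env.read_state()["wrist_force"])
E
```

```text
t 28.05 pos [ 0.4218 -0.1874  0.0358] tooly yaw 0.2324 j7 -0.85
 shift units [0.025 0.025 0.179]  turn units [-0.024  0.008  0.006]
[ 0.61571044  0.03352202 -0.40936161]
```

Emit:
{"fn": "send_rows", "kwargs": {"moves": [[0,0,0.1,0,0,0],[0,0,0.08,0,0,0],[0,0,0,0,0,0],[0,0,0,0,0,0]]}}

```text
t: 28.38
position: [0.4219, -0.1886, 0.0285]
ee_rot: [0.0, 0.621, 0.784, -0.002]
wrist_force: [-0.1, 0.4, 2.2]
width: 0.0132
gripper_force: 30.0
```

Emit:
{"fn": "send_rows", "kwargs": {"moves": [[0,0,0,0,0,0],[0,0,0,0,0,0],[0,0,0,0,0,0],[0,0,0,0,0,0],[0,0,0,0,0,0],[0,0,0,0,0,0],[0,0,0,0,0,0],[0,0,-0.3,0,0,0],[0,0,-0.8,0,0,0],[0,0,-0.8,0,0,0],[0,0,-0.8,0,0,0],[0,0,-0.8,0,0,0],[0,0,-0.8,0,0,0],[0,0,0,0,0,0],[0,0,0,0,0,0]], "fingers": 0.6}}

```text
t: 29.63
position: [0.4227, -0.1886, 0.2015]
ee_rot: [0.002, 0.621, 0.783, -0.002]
wrist_force: [-0.8, -1.1, -0.4]
width: 0.053
gripper_force: 0.0
```

```bash
python3 - <<'E'
from h import *
a=cams.get_image("side")["img"]; b=cams.get_image("top")["img"]; w=cams.get_image("wrist")["img"]
s=cv2.resize(a[80:330,140:440],(800,600),interpolation=cv2.INTER_CUBIC)
v=np.vstack([np.hstack([cv2.resize(a[90:300,160:440],(400,300),interpolation=cv2.INTER_CUBIC),cv2.resize(b[90:300,100:410],(400,300),interpolation=cv2.INTER_CUBIC)]),np.hstack([cv2.resize(w,(400,300)),cv2.resize(a[95:215,220:350],(400,300),interpolation=cv2.INTER_CUBIC)])])
cv2.imwrite("pics/end.png",v[:,:,::-1])
E
```

```text
(no output)
```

View pics/end.png

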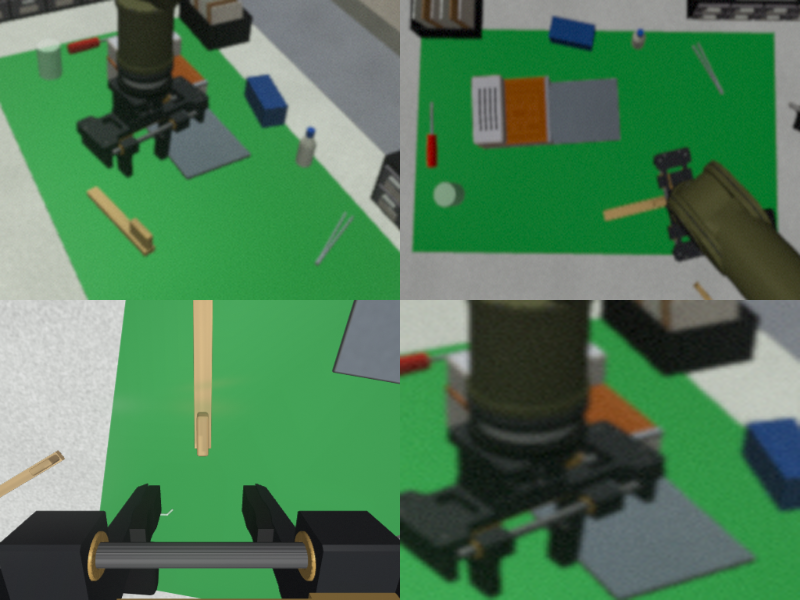

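The tray is out of sight under the guard and the deck in front is empty. The stick lies flat on the mat, and the things in view look undisturbed.

```bash
python3 -c "
from workcell import job_done
print(job_done())"
```

```text
the job is handed in; nothing more can be done
None
```

Job handed in: all three plates fill the tray, the tray was pushed with the stick to its stop under the guard, and the stick lies flat on the mat clear of the mouth; no verdict came back.

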